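# Clear a sawn slice of petrified wood from the cutting tray into the scrap bin

## Robot

A 6-joint arm with a two-finger parallel gripper is mounted at the origin on the work surface. World frame = base frame: x ahead of the robot, y to its left, z up, the work surface at z = 0. Lengths are in m, angles in rad, forces in N, time in s.
With the tool pointing down it reaches from about 0.425 to 0.95 m from the base axis. Payload 3.5 kg.
Tool frame: the origin (TCP) lies between the finger pads; the fingertips stand 25 mm ahead of it and the grasp point (between the pads) lies 6 mm ahead of it (ctrl.finger_overhang is the distance from the TCP to the fingertips, in m); x points along the fingers, y is the direction in which the jaws open and shut, and the axes are right-handed (so a half turn about x gives the same grasp; the last joint's range is limited). The gripper opens to 85 mm and grips with 20 to 120 N. Pads are 22 mm wide; open, the fingers measure 114 mm over their backs; the gripper's body (76 mm by 85 mm) begins 54 mm behind the grasp point. The pads swing forward as they close: fully open they stand 13 mm farther back than shut.
Start: joints at [0.965, 0.286, 1.577, -0, 1.279, -0.15], TCP at [0.297, 0.606, 0.256] pointing down, gripper open.
Joint ranges: [-2.77, 2.77], [-0.9, 2.22], [0.21, 2.48], [-1.53, 4.67], [0.24, 2.81], [-2.84, 2.84]. Speed limits (rad/s): [2.79, 2.79, 3.14, 3.14, 3.14, 3.14].

## Interface

Orientations are given as a unit quaternion [x, y, z, w].
In Python, from plant import ctrl gives the robot as it stands.
- The arm moves only by the tool play_rows, never from a script. Its argument "targets" is a list of rows, each an object with "delta_pos": the shift along the world's x, y, z normalised to -1 to 1, where 1 is 1000 mm, a list of three; "delta_rot": the turn, a rotation vector about the world's x, y, z normalised to -1 to 1, where 1 is pi rad, a list of three; "claw": the finger opening in mm, from 0 to 85.4. In form: [{"delta_pos": [tx, ty, tz], "delta_rot": [wx, wy, wz], "claw": claw}, ...]. A call has 1 to 20 rows; each row is the pose to reach, as a shift and turn from the pose measured when the call began, turning the shorter way round; what a row does not reach only later rows make up. A row lasts 1/12 s, in which the tool goes at most 41.7 mm and 7.16 degrees, less where a joint would pass 70% of its speed; a pose out of reach is approached as far as the arm can. A call with a number of a shift or a turn outside -1 to 1 is refused whole. A call with a gripper value outside its range is refused whole. The fingers move at their own pace and stop on an object; "newtons" is the grip in N (left out, the last holds). Time passes only in rows, so rows that repeat a pose let the fingers close. It gives the time, the measured TCP pose, the force and the opening at its end, in the units of the state.
- ctrl.get_state(): the state, without advancing time (a new reading comes with each control period).
- ctrl.read_camera(name): name is "scene" or "top"; returns the picture (480x640x3 uint8, blue, green, red); there is no depth.
- ctrl.calibration(name): a dict with "fx", "fy", "cx", "cy" (pixels), "camera_from_world" (4x4, takes a point from world to camera coordinates). Camera axes: x right, y down, z forward; pixel columns grow to the right and rows downward; lengths in m; the calibration is good to about 2 mm. A picture is of the moment at which its call begins. calibration takes no time and is no camera call.
- ctrl.sign_off(): hands the job in, once; it reports no verdict.
The state is a dict: "time": time; "qpos": joint angles; "dq": joint speeds; "joint_efforts": joint torques, N m; "eef_pos": TCP position; "tcp_rot": TCP orientation; "contact_force": force on the tool from outside, world axes, zero at the start; "wrist_torque": the same for the moment, N m; "opening": opening from 0.0 (shut) to 1.0 (fully open).
Only numpy, scipy, OpenCV 4.12 (cv2) and the standard library are available. Lean on these libraries where they do the work, as an engineer would, in place of code of your own. Each camera call takes 0.05 s, during which the arm holds its last target. There are 200 camera calls.

## Task

The slice of petrified wood lying snug at the back of the steel cutting tray is scrap: there is no room for a finger behind or beside it, so press on its top and draw it forward along the tray until a fingertip fits behind it, then go behind it and push it off the open front of the tray so that it drops into the red bin below. The slice is thin and brittle: press and push gently, never with more than 20 newtons. Leave the scissors, jar, hand lens and rock beside the tray where they are.

Things in the scene. Friction and masses are not known exactly. Their poses are not given: they have to be found in the camera images.
- slab: slice of petrified wood, brown, growth rings, bark on its front edge; 100 mm along its x (to the tray's front), 130 mm along y, sawn freehand: its top is uneven, anywhere from 8 to 18 mm above its flat underside; 0.3 to 0.53 kg, hard. On the smooth tray it slides with friction about 0.2; rubber pads grip it twice as well, so a press of 8 to 15 N drags it. Origin: centre of its underside, z up
- tray: steel tray, 220 mm (x) by 142 mm (y), inside 136 mm wide, sheet 3 mm thick, fixed on rubber feet (it sinks about 1 mm under 15 N, no more give than that); sides 25 mm high from the origin's level at the back (-x, towards the robot), left and right; open at the front (+x), which stands out past the bench edge over the bin. Origin: centre of the underside of its floor, 8 to 14 mm above the bench
- tray_lip (a point): middle of the tray's open front edge, on the upper face of its floor
- tray_back (a point): foot of the inner face of the tray's back side, in the middle, on the upper face of its floor (the slice lies 0 to 3 mm in front of it at the start)
- bin: fixed red open bin below the open front of the tray, 260 mm (x) by 360 mm (y) by 100 mm high, walls 5 mm, its rim 50 mm below the bench top, a few stone chips on its floor. Origin: centre of its underside
- scissors: scissors with black and red handles lying on the bench, 210 mm long, 15 mm high, origin on the bench near the pivot, blades along its x; leave alone
- jar: small jar with a black cap, 56 mm across, 62 mm high, standing on the bench, origin under its centre; leave alone
- lens: folding hand lens, black ring 38 mm across and 20 mm high with a steel case behind it (67 mm to -x of its origin); origin under the ring's centre; leave alone
- chunk: rough piece of dark rock, 55 by 50 by 40 mm, origin under its centre; leave alone
There are look-alikes about, which are no part of the job. Of the things like the slab, leave any that is yellow; of the rest the smaller one is meant.

How it is judged:
On the way, in this order (a step that is already met when the one before it is completed fails the run):
1. the slice has been drawn at least 20 mm forward along the tray from the back, still lying flat in it (x of slab in the frame of tray above -0.0345 m and z of slab in the frame of tray above 0.001 m and angle between slab's own z axis and vertical below 0.1 rad), for 0.1 s.
2. the fingers are behind the slice and push it forward while it lies in the tray (x of the grasp point in the frame of slab below -0.048 m and z of the grasp point in the frame of slab below 0.04 m and contact force between the fingers and slab above 0.2 N and z of slab in the frame of tray above 0.001 m and angle between slab's own z axis and vertical below 0.15 rad), for 0.1 s.
At the end, for the whole second after the job is handed in: the slice lies at rest inside the red bin (its origin within the bin's walls and less than 120 mm above the bin's underside), let go, and the scissors, jar, lens and rock are within 15 mm of where they were (x of slab in the frame of bin between -0.128 and 0.128 m and y of slab in the frame of bin between -0.178 and 0.178 m and z of slab in the frame of bin between 0 and 0.12 m and linear speed of slab below 0.03 m/s and contact force between the fingers and slab below 0.1 N and distance of each of scissors, jar, lens, chunk from where it was at the start of the episode below 0.015 m); the robot touches nothing.
It fails at once if the robot presses or pushes the slice with more than 20 N (contact force between the arm and slab above 20 N).
It fails at once if the fingers press or push the slice with more than 20 N (contact force between the fingers and slab above 20 N).
It fails at once if the scissors, jar, lens or rock is moved more than 15 mm (distance of any of scissors, jar, lens, chunk from where it was at the start of the episode above 0.015 m).
It also fails if it takes over 61 s, if anything falls off the work surface, if the arm or the gripper's body presses on something with over 40 N, if the wrist force passes 120 N, or if a joint passes its speed limit or range.

## Working session

There is one attempt and no reset: what is moved stays moved. The work goes in short steps, Python scripts to look and compute and a tool call to move; the robot and the scene stay as the last step left them, time stands still between calls to the robot, and variables do not carry over. Pictures are saved under pics/ and viewed, about 8 in all and at most 12, crops included, and the job is handed in when it is done.

Besides the shell and the picture viewer there is one more tool, called after "Request:" by a JSON object that holds its "api" and its "payload", one argument or row to a line. play_rows: Moves the arm, as the interface text tells. Its arguments: {"type":"object","properties":{"targets":{"type":"array"},"newtons":{"type":"number"}},"required":["targets"]}

```bash
ls; mkdir -p pics; python3 - <<'E'
from plant import ctrl
import cv2
for n in("scene","top"):
    cv2.imwrite(f"pics/{n}0.png",ctrl.read_camera(n)); c=ctrl.calibration(n); print(n,c)
s=ctrl.get_state();print(s,ctrl.finger_overhang)
E
```

```text
pics
scene {'fx': 528.388912832854, 'fy': 528.388912832854, 'cx': 326.78698048944824, 'cy': 247.68899400921663, 'camera_from_world': array([[-0.04711734,  0.9988481 , -0.00907863, -0.07504732],
       [ 0.70244431,  0.02667095, -0.71123881, -0.35848731],
       [-0.7101774 , -0.03988891, -0.70289184,  1.48450495],
       [ 0.        ,  0.        ,  0.        ,  1.        ]])}
top {'fx': 438.8529734457933, 'fy': 438.8529734457933, 'cx': 319.9110060641303, 'cy': 236.36557335577064, 'camera_from_world': array([[ 2.83094210e-02, -9.99594258e-01,  3.14591440e-03,
         7.59923678e-02],
       [-9.94651876e-01, -2.84819000e-02, -9.92795345e-02,
         4.87777607e-01],
       [ 9.93288542e-02, -3.18543522e-04, -9.95054610e-01,
         7.93772245e-01],
       [ 0.00000000e+00,  0.00000000e+00,  0.00000000e+00,
         1.00000000e+00]])}
{'time': 0.1, 'qpos': array([ 9.64960721e-01,  2.87064606e-01,  1.57804213e+00,  1.45322128e-05,
        1.27858222e+00, -1.50012622e-01]), 'dq': array([-0.00160248, -0.00148414, -0.00402617, -0.00021719, -0.00164439,
        0.00213868]), 'joint_efforts': array([ 1.70567277e-03, -4.07296264e+01, -2.93700796e+01, -7.32371927e-05,
        3.41201237e-03,  1.28917617e-05]), 'eef_pos': array([0.29680252, 0.6056426 , 0.25508751]), 'tcp_rot': array([ 0.15908051,  0.68909862, -0.16045459,  0.68854252]), 'contact_force': array([ 0.08348564,  0.82238507, -0.52967671]), 'wrist_torque': array([-0.03399083,  0.01621183,  0.01556934]), 'opening': 1.0001124566634634} 0.025
```

View pics/scene0.png

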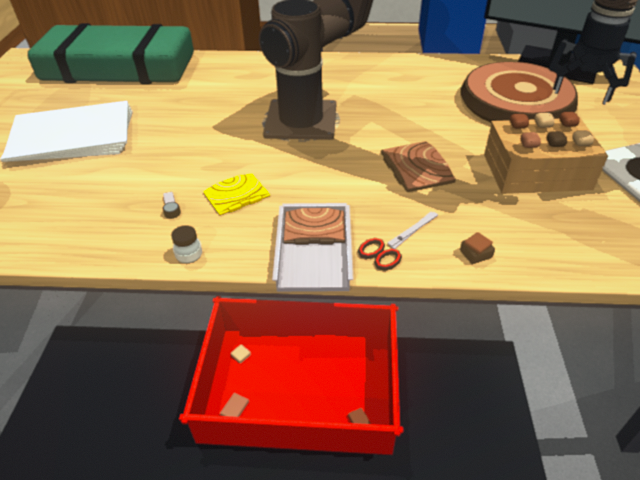

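View pics/top0.png

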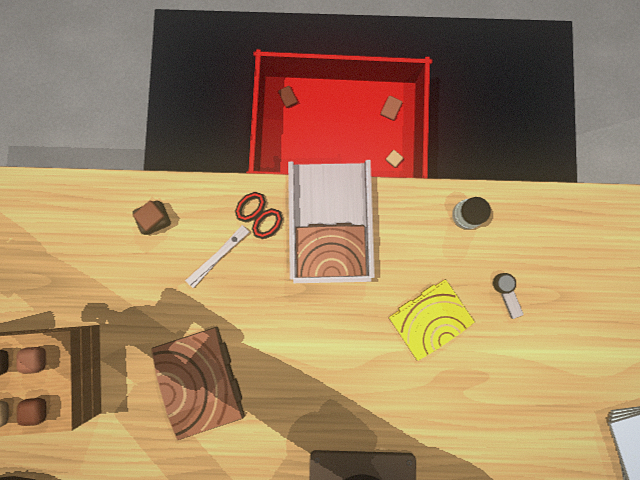

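The scene view shows the tray slice at about (314,225) in the tray with its rear edge at the robot side. The top view shows it at (332,250), the tray from (290,161) to (374,282), and the scissors handles 10 px left of the tray. I'll zoom in on the tray next.

```bash
cat > h.py <<'E'
import numpy as np
from plant import ctrl
def ray(n,u,v,z):
    c=ctrl.calibration(n);M=np.array(c["camera_from_world"]);R=M[:3,:3];t=M[:3,3]
    o=-R.T@t;d=R.T@np.array([(u-c["cx"])/c["fx"],(v-c["cy"])/c["fy"],1.])
    return o+d*(z-o[2])/d[2]
def proj(n,p):
    c=ctrl.calibration(n);q=np.array(c["camera_from_world"])@np.r_[p,1]
    return c["fx"]*q[0]/q[2]+c["cx"],c["fy"]*q[1]/q[2]+c["cy"]
E
python3 - <<'E'
import cv2
a=cv2.imread("pics/top0.png")[150:295,270:395];b=cv2.imread("pics/scene0.png")[195:300,262:367]
a=cv2.resize(a,None,fx=4,fy=4,interpolation=cv2.INTER_CUBIC)
b=cv2.resize(b,(300,300),interpolation=cv2.INTER_CUBIC)
import numpy as np
o=np.zeros((580,800,3),np.uint8);o[:580,:500]=a;o[:300,500:]=b
cv2.imwrite("pics/crop1.png",o)
E
```

```text
(no output)
```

View pics/crop1.png

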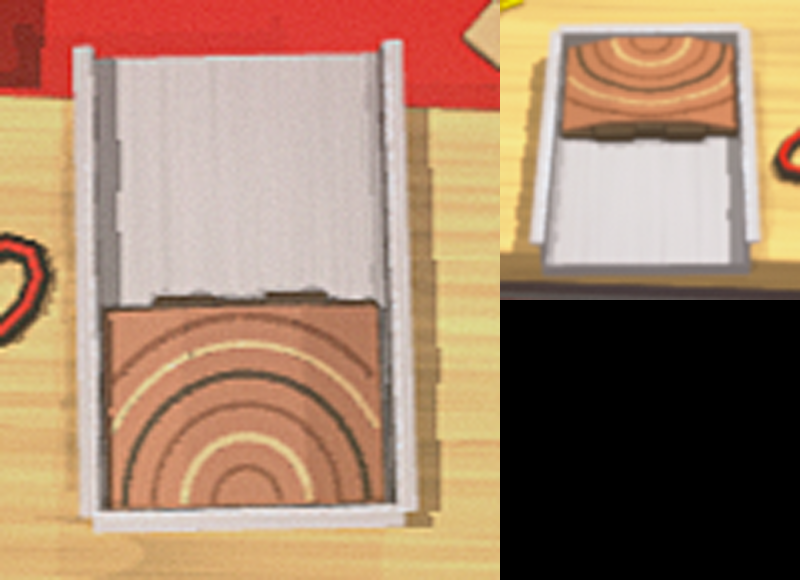

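```bash
python3 - <<'E'
from h import *
def T(x,y,z): return ray("top",270+x/4,150+y/4,z).round(4)
def S(x,y,z): return ray("scene",262+(x-500)*.35,195+y*.35,z).round(4)
zr=.036
for nm,p in dict(FL=(73,46),FR=(403,40),BL=(80,518),BR=(416,510),Bin_l=(105,509),Bin_r=(397,506),Bout_l=(95,517),Bout_r=(405,514)).items(): print(nm,T(*p,zr))
print("lip",T(95,58,.014),T(383,52,.014)); print("slabfront",T(106,310,.028),T(378,302,.028))
print("slab back",T(108,508,.028),T(387,503,.028))
print("scene lip",S(543,270,.014),S(750,270,.014)," rimback",S(556,26,zr),S(748,26,zr),"slab front",S(562,134,.02),S(738,130,.02))
print("scissor handle",T(50,270,.01), "cam", ray("top",320,240,.8))
E
```

```text
FL [0.623  0.1529 0.036 ]
FR [ 0.6304 -0.0011  0.036 ]
BL [0.4039 0.142  0.036 ]
BR [ 0.4118 -0.0107  0.036 ]
Bin_l [0.4083 0.1308 0.036 ]
Bin_r [ 0.4134 -0.002   0.036 ]
Bout_l [0.4045 0.1352 0.036 ]
Bout_r [ 0.4099 -0.0057  0.036 ]
lip [0.6235 0.1439 0.014 ] [0.6304 0.0059 0.014 ]
slabfront [0.5003 0.1338 0.028 ] [0.5077 0.0075 0.028 ]
slab back [0.4088 0.1298 0.028 ] [0.4147 0.0017 0.028 ]
scene lip [0.6391 0.0092 0.014 ] [0.6336 0.149  0.014 ]  rimback [ 0.4098 -0.0052  0.036 ] [0.4044 0.1432 0.036 ] slab front [0.513  0.0092 0.02  ] [0.5039 0.1379 0.02  ]
scissor handle [0.5209 0.1621 0.01  ] cam [0.40765226 0.0900783  0.8       ]
```

```bash
cat >> h.py <<'E'
from scipy.spatial.transform import Rotation as Ro
YAW=.047
def plan(p):
    s=ctrl.get_state();R=Ro.from_quat(s["tcp_rot"])
    for sg in(1,-1):
        y=sg*np.array([-np.sin(YAW),np.cos(YAW),0]);x=np.array([0,0,-1.])
        d=Ro.from_matrix(np.c_[x,y,np.cross(x,y)])*R.inv()
        print("rot",(d.as_rotvec()/np.pi).round(4))
    print("dpos",(np.array(p)-s["eef_pos"]).round(4),"F",s["contact_force"].round(2),"t",s["time"],"q",s["qpos"].round(2))
E
python3 -c "
from h import *
plan([.485,.069,.255])"
```

```text
rot [ 0.0006 -0.0002  0.1601]
rot [-3.000e-04 -9.000e-04 -8.399e-01]
dpos [ 1.882e-01 -5.366e-01 -1.000e-04] F [ 0.08  0.82 -0.53] t 0.1 q [ 0.96  0.29  1.58  0.    1.28 -0.15]
```

Request:
{"api": "play_rows", "payload": {
  "targets": [
    {"delta_pos": [0.188,-0.537,0],"delta_rot": [0,0,0.16],"claw": 0},
    {"delta_pos": [0.188,-0.537,0],"delta_rot": [0,0,0.16],"claw": 0},
    {"delta_pos": [0.188,-0.537,0],"delta_rot": [0,0,0.16],"claw": 0},
    {"delta_pos": [0.188,-0.537,0],"delta_rot": [0,0,0.16],"claw": 0},
    {"delta_pos": [0.188,-0.537,0],"delta_rot": [0,0,0.16],"claw": 0},
    {"delta_pos": [0.188,-0.537,0],"delta_rot": [0,0,0.16],"claw": 0},
    {"delta_pos": [0.188,-0.537,0],"delta_rot": [0,0,0.16],"claw": 0},
    {"delta_pos": [0.188,-0.537,0],"delta_rot": [0,0,0.16],"claw": 0},
    {"delta_pos": [0.188,-0.537,0],"delta_rot": [0,0,0.16],"claw": 0},
    {"delta_pos": [0.188,-0.537,0],"delta_rot": [0,0,0.16],"claw": 0},
    {"delta_pos": [0.188,-0.537,0],"delta_rot": [0,0,0.16],"claw": 0},
    {"delta_pos": [0.188,-0.537,0],"delta_rot": [0,0,0.16],"claw": 0},
    {"delta_pos": [0.188,-0.537,0],"delta_rot": [0,0,0.16],"claw": 0},
    {"delta_pos": [0.188,-0.537,0],"delta_rot": [0,0,0.16],"claw": 0},
    {"delta_pos": [0.188,-0.537,0],"delta_rot": [0,0,0.16],"claw": 0},
    {"delta_pos": [0.188,-0.537,-0.09],"delta_rot": [0,0,0.16],"claw": 0},
    {"delta_pos": [0.188,-0.537,-0.13],"delta_rot": [0,0,0.16],"claw": 0},
    {"delta_pos": [0.188,-0.537,-0.16],"delta_rot": [0,0,0.16],"claw": 0},
    {"delta_pos": [0.188,-0.537,-0.16],"delta_rot": [0,0,0.16],"claw": 0},
    {"delta_pos": [0.188,-0.537,-0.16],"delta_rot": [0,0,0.16],"claw": 0}
  ]
}}

```text
time: 1.77
eef_pos: [0.4781, 0.0694, 0.087]
tcp_rot: [-0.017, 0.713, 0.016, 0.701]
contact_force: [-1.7, 0.1, -1.6]
opening: -0.0
```

Request:
{"api": "play_rows", "payload": {
  "targets": [
    {"delta_pos": [0.007,0,0],"delta_rot": [0,0,0],"claw": 0},
    {"delta_pos": [0.007,0,0],"delta_rot": [0,0,0],"claw": 0},
    {"delta_pos": [0.007,0,0],"delta_rot": [0,0,0],"claw": 0}
  ]
}}

```text
time: 2.02
eef_pos: [0.4871, 0.0696, 0.0894]
tcp_rot: [-0.017, 0.712, 0.016, 0.702]
contact_force: [0.1, -0.3, 0.1]
opening: -0.001
```

```bash
python3 - <<'E'
from h import *
import cv2
plan([.485,.069,.08])
print(ctrl.get_state()["eef_pos"])
a=ctrl.read_camera("scene")[150:310,220:420]
cv2.imwrite("pics/s1.png",cv2.resize(a,None,fx=3.5,fy=3.5,interpolation=cv2.INTER_CUBIC))
E
```

```text
rot [ 0.0003 -0.0042 -0.0001]
rot [6.600e-03 5.000e-04 9.999e-01]
dpos [-0.0021 -0.0006 -0.0094] F [ 0.11 -0.34  0.1 ] t 2.0167 q [-0.06  0.1   2.13 -0.    0.92 -1.68]
[0.48708724 0.06958741 0.0893614 ]
```

View pics/s1.png

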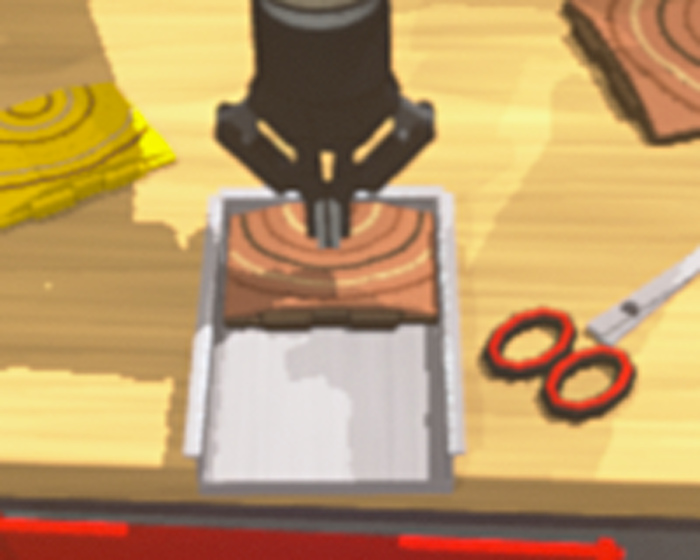

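Request:
{"api": "play_rows", "payload": {
  "targets": [
    {"delta_pos": [-0.002,0,-0.015],"delta_rot": [0,-0.0042,0],"claw": 0},
    {"delta_pos": [-0.002,0,-0.023],"delta_rot": [0,-0.0042,0],"claw": 0},
    {"delta_pos": [-0.002,0,-0.026],"delta_rot": [0,-0.0042,0],"claw": 0},
    {"delta_pos": [-0.002,0,-0.026],"delta_rot": [0,-0.0042,0],"claw": 0},
    {"delta_pos": [-0.002,0,-0.026],"delta_rot": [0,-0.0042,0],"claw": 0}
  ]
}}

```text
time: 2.48
eef_pos: [0.4856, 0.0695, 0.0642]
tcp_rot: [-0.017, 0.706, 0.016, 0.707]
contact_force: [0.1, -0.7, -0.7]
opening: 0.0
```

Request:
{"api": "play_rows", "payload": {
  "targets": [
    {"delta_pos": [0,0,-0.0015],"delta_rot": [0,0,0],"claw": 0},
    {"delta_pos": [0,0,-0.003],"delta_rot": [0,0,0],"claw": 0},
    {"delta_pos": [0,0,-0.003],"delta_rot": [0,0,0],"claw": 0}
  ]
}}

```text
time: 2.73
eef_pos: [0.4857, 0.0695, 0.0613]
tcp_rot: [-0.017, 0.706, 0.016, 0.707]
contact_force: [-0.8, -0.1, -0.8]
opening: -0.0
```

Request:
{"api": "play_rows", "payload": {
  "targets": [
    {"delta_pos": [0,0,-0.0006],"delta_rot": [0,0,0],"claw": 0},
    {"delta_pos": [0,0,-0.0012],"delta_rot": [0,0,0],"claw": 0},
    {"delta_pos": [0,0,-0.0012],"delta_rot": [0,0,0],"claw": 0}
  ]
}}

```text
time: 2.98
eef_pos: [0.4857, 0.0695, 0.06]
tcp_rot: [-0.017, 0.706, 0.016, 0.707]
contact_force: [-0.1, -0.1, -1.0]
opening: 0.003
```

Request:
{"api": "play_rows", "payload": {
  "targets": [
    {"delta_pos": [0,0,-0.0006],"delta_rot": [0,0,0],"claw": 0},
    {"delta_pos": [0,0,-0.0012],"delta_rot": [0,0,0],"claw": 0},
    {"delta_pos": [0,0,-0.0012],"delta_rot": [0,0,0],"claw": 0}
  ]
}}

```text
time: 3.23
eef_pos: [0.4855, 0.0695, 0.0587]
tcp_rot: [-0.017, 0.707, 0.016, 0.707]
contact_force: [-0.6, -0.6, -0.1]
opening: -0.0
```

Request:
{"api": "play_rows", "payload": {
  "targets": [
    {"delta_pos": [0,0,-0.0006],"delta_rot": [0,0,0],"claw": 0},
    {"delta_pos": [0,0,-0.0012],"delta_rot": [0,0,0],"claw": 0},
    {"delta_pos": [0,0,-0.0012],"delta_rot": [0,0,0],"claw": 0}
  ]
}}

```text
time: 3.48
eef_pos: [0.4854, 0.0695, 0.0573]
tcp_rot: [-0.017, 0.707, 0.016, 0.707]
contact_force: [-0.1, 0.4, 0.3]
opening: -0.003
```

Request:
{"api": "play_rows", "payload": {
  "targets": [
    {"delta_pos": [0,0,-0.0006],"delta_rot": [0,0,0],"claw": 0},
    {"delta_pos": [0,0,-0.0012],"delta_rot": [0,0,0],"claw": 0},
    {"delta_pos": [0,0,-0.0012],"delta_rot": [0,0,0],"claw": 0}
  ]
}}

```text
time: 3.73
eef_pos: [0.4853, 0.0695, 0.0559]
tcp_rot: [-0.017, 0.707, 0.016, 0.707]
contact_force: [-0.2, 0.5, 0.5]
opening: -0.004
```

Request:
{"api": "play_rows", "payload": {
  "targets": [
    {"delta_pos": [0,0,-0.0006],"delta_rot": [0,0,0],"claw": 0},
    {"delta_pos": [0,0,-0.0012],"delta_rot": [0,0,0],"claw": 0},
    {"delta_pos": [0,0,-0.0012],"delta_rot": [0,0,0],"claw": 0}
  ]
}}

```text
time: 3.98
eef_pos: [0.4854, 0.0695, 0.0548]
tcp_rot: [-0.017, 0.707, 0.016, 0.707]
contact_force: [-0.1, 0.1, 0.9]
opening: -0.002
```

Request:
{"api": "play_rows", "payload": {
  "targets": [
    {"delta_pos": [0,0,-0.0005],"delta_rot": [0,0,0],"claw": 0},
    {"delta_pos": [0,0,-0.001],"delta_rot": [0,0,0],"claw": 0},
    {"delta_pos": [0,0,-0.001],"delta_rot": [0,0,0],"claw": 0}
  ]
}}

```text
time: 4.23
eef_pos: [0.4856, 0.0695, 0.0544]
tcp_rot: [-0.017, 0.707, 0.016, 0.707]
contact_force: [-2.1, -0.7, 4.7]
opening: -0.001
```

Request:
{"api": "play_rows", "payload": {
  "targets": [
    {"delta_pos": [0,0,-0.0008],"delta_rot": [0,0,0],"claw": 0},
    {"delta_pos": [0,0,-0.0012],"delta_rot": [0,0,0],"claw": 0},
    {"delta_pos": [0,0,-0.0012],"delta_rot": [0,0,0],"claw": 0},
    {"delta_pos": [0,0,-0.0012],"delta_rot": [0,0,0],"claw": 0}
  ]
}}

```text
time: 4.57
eef_pos: [0.4862, 0.0695, 0.0543]
tcp_rot: [-0.017, 0.707, 0.016, 0.707]
contact_force: [-2.4, 0.0, 6.8]
opening: 0.005
```

Request:
{"api": "play_rows", "payload": {
  "targets": [
    {"delta_pos": [0,0,-0.0014],"delta_rot": [0,0,0],"claw": 0},
    {"delta_pos": [0,0,-0.0019],"delta_rot": [0,0,0],"claw": 0},
    {"delta_pos": [0.001,0,-0.0019],"delta_rot": [0,0,0],"claw": 0},
    {"delta_pos": [0.002,0.0001,-0.0019],"delta_rot": [0,0,0],"claw": 0},
    {"delta_pos": [0.003,0.0001,-0.0019],"delta_rot": [0,0,0],"claw": 0},
    {"delta_pos": [0.004,0.0002,-0.0019],"delta_rot": [0,0,0],"claw": 0}
  ]
}}

```text
time: 5.07
eef_pos: [0.4912, 0.0696, 0.0541]
tcp_rot: [-0.017, 0.706, 0.016, 0.708]
contact_force: [-3.1, -0.7, 9.5]
opening: -0.004
```

Request:
{"api": "play_rows", "payload": {
  "targets": [
    {"delta_pos": [0.001,0,-0.0021],"delta_rot": [0,0,0],"claw": 0},
    {"delta_pos": [0.003,0.0001,-0.0021],"delta_rot": [0,0,0],"claw": 0},
    {"delta_pos": [0.005,0.0002,-0.0021],"delta_rot": [0,0,0],"claw": 0},
    {"delta_pos": [0.007,0.0003,-0.0021],"delta_rot": [0,0,0],"claw": 0},
    {"delta_pos": [0.009,0.0004,-0.0021],"delta_rot": [0,0,0],"claw": 0},
    {"delta_pos": [0.011,0.0005,-0.0021],"delta_rot": [0,0,0],"claw": 0},
    {"delta_pos": [0.013,0.0006,-0.0021],"delta_rot": [0,0,0],"claw": 0},
    {"delta_pos": [0.015,0.0007,-0.0021],"delta_rot": [0,0,0],"claw": 0}
  ]
}}

```text
time: 5.73
eef_pos: [0.5075, 0.0702, 0.054]
tcp_rot: [-0.018, 0.706, 0.016, 0.708]
contact_force: [-2.6, -0.2, 10.5]
opening: 0.001
```

```bash
python3 - <<'E'
from h import *
import cv2
a=ctrl.read_camera("scene")[190:300,262:367]
b=cv2.imread("pics/scene0.png")[190:300,262:367]
cv2.imwrite("pics/s2.png",cv2.resize(np.hstack([b,a]),None,fx=3.5,fy=3.5,interpolation=cv2.INTER_CUBIC))
E
```

```text
(no output)
```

View pics/s2.png

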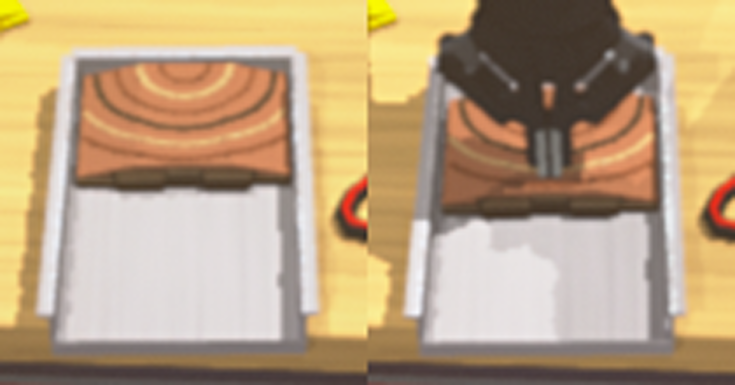

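The slice follows the fingers: its front edge moved from row 185 to 212 in the crop, with no slip and no visible turn. I'll keep dragging.

Request:
{"api": "play_rows", "payload": {
  "targets": [
    {"delta_pos": [0.002,0.0001,-0.0021],"delta_rot": [0,0,0],"claw": 0},
    {"delta_pos": [0.004,0.0002,-0.0021],"delta_rot": [0,0,0],"claw": 0},
    {"delta_pos": [0.006,0.0003,-0.0021],"delta_rot": [0,0,0],"claw": 0},
    {"delta_pos": [0.008,0.0004,-0.0021],"delta_rot": [0,0,0],"claw": 0},
    {"delta_pos": [0.01,0.0005,-0.0021],"delta_rot": [0,0,0],"claw": 0},
    {"delta_pos": [0.012,0.0006,-0.0021],"delta_rot": [0,0,0],"claw": 0},
    {"delta_pos": [0.014,0.0007,-0.0021],"delta_rot": [0,0,0],"claw": 0},
    {"delta_pos": [0.016,0.0008,-0.0021],"delta_rot": [0,0,0],"claw": 0},
    {"delta_pos": [0.018,0.0009,-0.0021],"delta_rot": [0,0,0],"claw": 0},
    {"delta_pos": [0.02,0.001,-0.0021],"delta_rot": [0,0,0],"claw": 0}
  ]
}}

```text
time: 6.62
eef_pos: [0.5292, 0.0711, 0.054]
tcp_rot: [-0.018, 0.705, 0.016, 0.709]
contact_force: [-3.2, -0.4, 9.9]
opening: -0.0
```

Request:
{"api": "play_rows", "payload": {
  "targets": [
    {"delta_pos": [0.002,0.0001,-0.0021],"delta_rot": [0,0,0],"claw": 0},
    {"delta_pos": [0.004,0.0002,-0.0021],"delta_rot": [0,0,0],"claw": 0},
    {"delta_pos": [0.006,0.0003,-0.0021],"delta_rot": [0,0,0],"claw": 0},
    {"delta_pos": [0.008,0.0004,-0.0021],"delta_rot": [0,0,0],"claw": 0},
    {"delta_pos": [0.01,0.0005,-0.0021],"delta_rot": [0,0,0],"claw": 0},
    {"delta_pos": [0.012,0.0006,-0.0021],"delta_rot": [0,0,0],"claw": 0},
    {"delta_pos": [0.014,0.0007,-0.0021],"delta_rot": [0,0,0],"claw": 0},
    {"delta_pos": [0.016,0.0008,-0.0021],"delta_rot": [0,0,0],"claw": 0},
    {"delta_pos": [0.018,0.0009,-0.0021],"delta_rot": [0,0,0],"claw": 0},
    {"delta_pos": [0.02,0.001,-0.0021],"delta_rot": [0,0,0],"claw": 0}
  ]
}}

```text
time: 7.45
eef_pos: [0.5505, 0.0721, 0.0541]
tcp_rot: [-0.018, 0.704, 0.016, 0.71]
contact_force: [-2.3, -0.8, 9.6]
opening: 0.001
```

Request:
{"api": "play_rows", "payload": {
  "targets": [
    {"delta_pos": [0,0,0.01],"delta_rot": [0,0,0],"claw": 0},
    {"delta_pos": [0,0,0.04],"delta_rot": [0,0,0],"claw": 0},
    {"delta_pos": [-0.05,-0.002,0.04],"delta_rot": [0,0,0],"claw": 0},
    {"delta_pos": [-0.103,-0.005,0.04],"delta_rot": [0,0,0],"claw": 0},
    {"delta_pos": [-0.103,-0.005,0.04],"delta_rot": [0,0,0],"claw": 0},
    {"delta_pos": [-0.103,-0.005,0.04],"delta_rot": [0,0,0],"claw": 0},
    {"delta_pos": [-0.103,-0.005,0.04],"delta_rot": [0,0,0],"claw": 0},
    {"delta_pos": [-0.103,-0.005,0.04],"delta_rot": [0,0,0],"claw": 0}
  ]
}}

```text
time: 8.12
eef_pos: [0.4487, 0.067, 0.0949]
tcp_rot: [-0.018, 0.703, 0.016, 0.711]
contact_force: [0.8, 0.4, -0.5]
opening: 0.002
```

```bash
python3 - <<'E'
from h import *
import cv2
plan([.447,.067,.044])
a=cv2.resize(ctrl.read_camera("scene")[180:300,257:372],None,fx=3.4,fy=3.4,interpolation=cv2.INTER_CUBIC)
b=cv2.resize(ctrl.read_camera("top")[150:295,270:395],None,fx=3,fy=3,interpolation=cv2.INTER_CUBIC)
o=np.zeros((440,780,3),np.uint8);o[:a.shape[0],:a.shape[1]]=a;o[:b.shape[0],400:400+b.shape[1]]=b
cv2.imwrite("pics/s3.png",o)
E
```

```text
rot [ 0.0008  0.0034 -0.0003]
rot [-0.0054  0.0012  0.9996]
dpos [-0.0017  0.     -0.0509] F [ 0.78  0.38 -0.46] t 8.1167 q [-0.08 -0.01  2.23 -0.    0.91 -1.69]
```

View pics/s3.png

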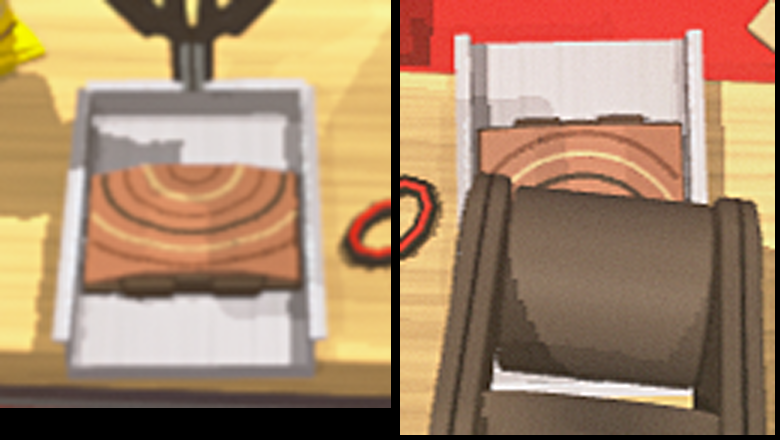

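Request:
{"api": "play_rows", "payload": {
  "targets": [
    {"delta_pos": [-0.001,0,-0.03],"delta_rot": [0,0.0034,0],"claw": 0},
    {"delta_pos": [-0.001,0,-0.042],"delta_rot": [0,0.0034,0],"claw": 0},
    {"delta_pos": [-0.001,0,-0.047],"delta_rot": [0,0.0034,0],"claw": 0},
    {"delta_pos": [-0.001,0,-0.048],"delta_rot": [0,0.0034,0],"claw": 0},
    {"delta_pos": [-0.001,0,-0.048],"delta_rot": [0,0.0034,0],"claw": 0},
    {"delta_pos": [-0.001,0,-0.048],"delta_rot": [0,0.0034,0],"claw": 0}
  ]
}}

```text
time: 8.72
eef_pos: [0.4491, 0.0669, 0.0476]
tcp_rot: [-0.018, 0.707, 0.016, 0.707]
contact_force: [0.1, -0.8, 0.4]
opening: -0.003
```

Request:
{"api": "play_rows", "payload": {
  "targets": [
    {"delta_pos": [0,0,-0.001],"delta_rot": [0,0,0],"claw": 0},
    {"delta_pos": [0,0,-0.002],"delta_rot": [0,0,0],"claw": 0},
    {"delta_pos": [0,0,-0.002],"delta_rot": [0,0,0],"claw": 0}
  ]
}}

```text
time: 8.97
eef_pos: [0.4495, 0.0669, 0.0461]
tcp_rot: [-0.018, 0.706, 0.016, 0.708]
contact_force: [-1.2, -0.5, 0.0]
opening: -0.005
```

Request:
{"api": "play_rows", "payload": {
  "targets": [
    {"delta_pos": [0,0,-0.0008],"delta_rot": [0,0,0],"claw": 0},
    {"delta_pos": [0,0,-0.0015],"delta_rot": [0,0,0],"claw": 0},
    {"delta_pos": [0,0,-0.0015],"delta_rot": [0,0,0],"claw": 0}
  ]
}}

```text
time: 9.22
eef_pos: [0.4495, 0.0669, 0.0446]
tcp_rot: [-0.018, 0.706, 0.016, 0.708]
contact_force: [0.8, -0.7, -0.2]
opening: -0.002
```

Request:
{"api": "play_rows", "payload": {
  "targets": [
    {"delta_pos": [0,0,-0.0008],"delta_rot": [0,0,0],"claw": 0},
    {"delta_pos": [0,0,-0.0015],"delta_rot": [0,0,0],"claw": 0},
    {"delta_pos": [0,0,-0.0015],"delta_rot": [0,0,0],"claw": 0}
  ]
}}

```text
time: 9.47
eef_pos: [0.4493, 0.0669, 0.0429]
tcp_rot: [-0.018, 0.706, 0.016, 0.708]
contact_force: [0.2, -0.2, -0.3]
opening: 0.001
```

Request:
{"api": "play_rows", "payload": {
  "targets": [
    {"delta_pos": [0,0,-0.0008],"delta_rot": [0,0,0],"claw": 0},
    {"delta_pos": [0,0,-0.0015],"delta_rot": [0,0,0],"claw": 0},
    {"delta_pos": [0,0,-0.0015],"delta_rot": [0,0,0],"claw": 0}
  ]
}}

```text
time: 9.72
eef_pos: [0.4492, 0.0669, 0.0412]
tcp_rot: [-0.018, 0.706, 0.016, 0.707]
contact_force: [-0.8, -0.2, 0.1]
opening: 0.001
```

Request:
{"api": "play_rows", "payload": {
  "targets": [
    {"delta_pos": [0,0,-0.0008],"delta_rot": [0,0,0],"claw": 0},
    {"delta_pos": [0,0,-0.0015],"delta_rot": [0,0,0],"claw": 0},
    {"delta_pos": [0,0,-0.0015],"delta_rot": [0,0,0],"claw": 0}
  ]
}}

```text
time: 9.97
eef_pos: [0.449, 0.0669, 0.0395]
tcp_rot: [-0.018, 0.707, 0.016, 0.707]
contact_force: [0.3, 0.3, 1.4]
opening: -0.002
```

Request:
{"api": "play_rows", "payload": {
  "targets": [
    {"delta_pos": [0,0,0.002],"delta_rot": [0,0,0],"claw": 0},
    {"delta_pos": [0.002,0.0001,0.002],"delta_rot": [0,0,0],"claw": 0},
    {"delta_pos": [0.004,0.0002,0.002],"delta_rot": [0,0,0],"claw": 0},
    {"delta_pos": [0.006,0.0003,0.002],"delta_rot": [0,0,0],"claw": 0},
    {"delta_pos": [0.008,0.0004,0.002],"delta_rot": [0,0,0],"claw": 0},
    {"delta_pos": [0.01,0.0005,0.002],"delta_rot": [0,0,0],"claw": 0},
    {"delta_pos": [0.012,0.0006,0.002],"delta_rot": [0,0,0],"claw": 0},
    {"delta_pos": [0.014,0.0007,0.002],"delta_rot": [0,0,0],"claw": 0},
    {"delta_pos": [0.016,0.0008,0.002],"delta_rot": [0,0,0],"claw": 0},
    {"delta_pos": [0.018,0.0009,0.002],"delta_rot": [0,0,0],"claw": 0},
    {"delta_pos": [0.02,0.001,0.002],"delta_rot": [0,0,0],"claw": 0},
    {"delta_pos": [0.022,0.0011,0.002],"delta_rot": [0,0,0],"claw": 0}
  ]
}}

```text
time: 10.97
eef_pos: [0.4709, 0.068, 0.0414]
tcp_rot: [-0.018, 0.707, 0.016, 0.707]
contact_force: [-1.0, 1.4, 0.7]
opening: 0.004
```

Request:
{"api": "play_rows", "payload": {
  "targets": [
    {"delta_pos": [0.002,0.0001,0],"delta_rot": [0,0,0],"claw": 0},
    {"delta_pos": [0.004,0.0002,0],"delta_rot": [0,0,0],"claw": 0},
    {"delta_pos": [0.006,0.0003,0],"delta_rot": [0,0,0],"claw": 0},
    {"delta_pos": [0.008,0.0004,0],"delta_rot": [0,0,0],"claw": 0},
    {"delta_pos": [0.01,0.0005,0],"delta_rot": [0,0,0],"claw": 0},
    {"delta_pos": [0.012,0.0006,0],"delta_rot": [0,0,0],"claw": 0},
    {"delta_pos": [0.014,0.0007,0],"delta_rot": [0,0,0],"claw": 0},
    {"delta_pos": [0.016,0.0008,0],"delta_rot": [0,0,0],"claw": 0},
    {"delta_pos": [0.018,0.0009,0],"delta_rot": [0,0,0],"claw": 0},
    {"delta_pos": [0.02,0.001,0],"delta_rot": [0,0,0],"claw": 0}
  ]
}}

```text
time: 11.8
eef_pos: [0.4911, 0.069, 0.0413]
tcp_rot: [-0.018, 0.707, 0.016, 0.707]
contact_force: [-1.1, 0.1, -0.1]
opening: -0.0
```

```bash
python3 - <<'E'
from h import *
import cv2
plan([.49,.069,.0415])
a=cv2.resize(ctrl.read_camera("scene")[180:300,257:372],None,fx=4,fy=4,interpolation=cv2.INTER_CUBIC)
cv2.imwrite("pics/s4.png",a)
E
```

```text
rot [ 0.0008  0.     -0.0004]
rot [-0.      0.0013  0.9996]
dpos [-0.0011 -0.      0.0002] F [-1.1   0.12 -0.13] t 11.8 q [-0.06  0.19  2.14 -0.    0.81 -1.68]
```

View pics/s4.png

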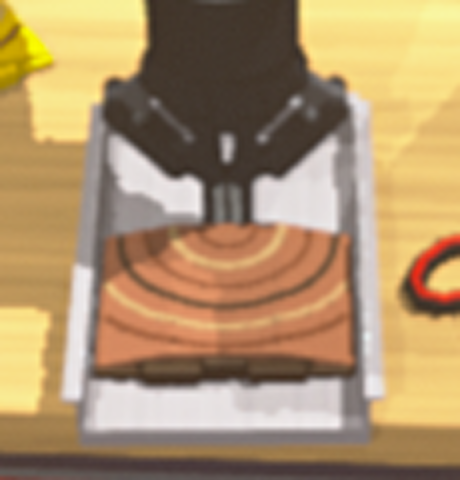

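The fingers are behind the slice and square to it, and it is moving forward flat (front edge now at row 375 of the crop, lip at 435). I'll push on.

Request:
{"api": "play_rows", "payload": {
  "targets": [
    {"delta_pos": [0.0025,0.0001,0],"delta_rot": [0,0,0],"claw": 0},
    {"delta_pos": [0.005,0.0002,0],"delta_rot": [0,0,0],"claw": 0},
    {"delta_pos": [0.0075,0.0004,0],"delta_rot": [0,0,0],"claw": 0},
    {"delta_pos": [0.01,0.0005,0],"delta_rot": [0,0,0],"claw": 0},
    {"delta_pos": [0.0125,0.0006,0],"delta_rot": [0,0,0],"claw": 0},
    {"delta_pos": [0.015,0.0007,0],"delta_rot": [0,0,0],"claw": 0},
    {"delta_pos": [0.0175,0.0008,0],"delta_rot": [0,0,0],"claw": 0},
    {"delta_pos": [0.02,0.001,0],"delta_rot": [0,0,0],"claw": 0},
    {"delta_pos": [0.0225,0.0011,0],"delta_rot": [0,0,0],"claw": 0},
    {"delta_pos": [0.025,0.0012,0],"delta_rot": [0,0,0],"claw": 0},
    {"delta_pos": [0.0275,0.0013,0],"delta_rot": [0,0,0],"claw": 0},
    {"delta_pos": [0.03,0.0014,0],"delta_rot": [0,0,0],"claw": 0},
    {"delta_pos": [0.0325,0.0015,0],"delta_rot": [0,0,0],"claw": 0},
    {"delta_pos": [0.035,0.0017,0],"delta_rot": [0,0,0],"claw": 0},
    {"delta_pos": [0.0375,0.0018,0],"delta_rot": [0,0,0],"claw": 0},
    {"delta_pos": [0.04,0.0019,0],"delta_rot": [0,0,0],"claw": 0}
  ]
}}

```text
time: 13.18
eef_pos: [0.5318, 0.0709, 0.0415]
tcp_rot: [-0.018, 0.707, 0.016, 0.707]
contact_force: [-0.1, -0.5, -0.1]
opening: -0.0
```

Request:
{"api": "play_rows", "payload": {
  "targets": [
    {"delta_pos": [0.0025,0.0001,0],"delta_rot": [0,0,0],"claw": 0},
    {"delta_pos": [0.005,0.0002,0],"delta_rot": [0,0,0],"claw": 0},
    {"delta_pos": [0.0075,0.0004,0],"delta_rot": [0,0,0],"claw": 0},
    {"delta_pos": [0.01,0.0005,0],"delta_rot": [0,0,0],"claw": 0},
    {"delta_pos": [0.0125,0.0006,0],"delta_rot": [0,0,0],"claw": 0},
    {"delta_pos": [0.015,0.0007,0],"delta_rot": [0,0,0],"claw": 0},
    {"delta_pos": [0.0175,0.0008,0],"delta_rot": [0,0,0],"claw": 0},
    {"delta_pos": [0.02,0.001,0],"delta_rot": [0,0,0],"claw": 0},
    {"delta_pos": [0.0225,0.0011,0],"delta_rot": [0,0,0],"claw": 0},
    {"delta_pos": [0.025,0.0012,0],"delta_rot": [0,0,0],"claw": 0}
  ]
}}

```text
time: 14.02
eef_pos: [0.557, 0.0721, 0.0415]
tcp_rot: [-0.018, 0.707, 0.016, 0.707]
contact_force: [-0.7, -0.5, -0.1]
opening: 0.003
```

```bash
python3 - <<'E'
from h import *
import cv2
plan([.557,.072,.0415])
cv2.imwrite("pics/s5.png",cv2.resize(ctrl.read_camera("scene")[160:470,170:430],None,fx=1.9,fy=1.9,interpolation=cv2.INTER_CUBIC))
E
```

```text
rot [ 0.0008  0.0003 -0.0004]
rot [-5.000e-04  1.300e-03  9.996e-01]
dpos [-0.     -0.0001  0.    ] F [-0.66 -0.54 -0.07] t 14.0167 q [-0.05  0.32  1.98 -0.    0.84 -1.67]
```

View pics/s5.png

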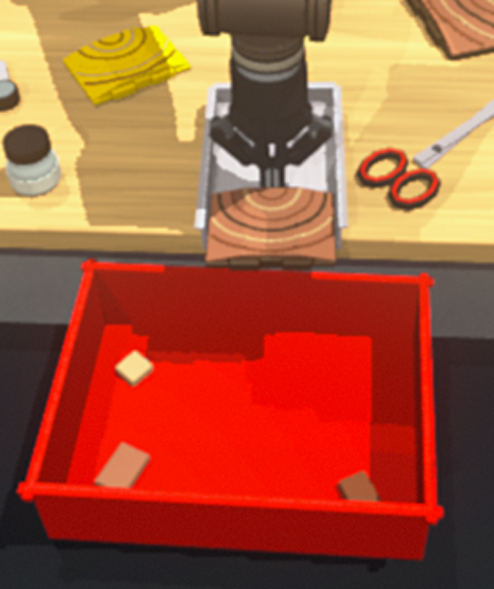

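Request:
{"api": "play_rows", "payload": {
  "targets": [
    {"delta_pos": [0.003,0.0001,0],"delta_rot": [0,0,0],"claw": 0},
    {"delta_pos": [0.006,0.0003,0],"delta_rot": [0,0,0],"claw": 0},
    {"delta_pos": [0.01,0.0005,0],"delta_rot": [0,0,0],"claw": 0},
    {"delta_pos": [0.014,0.0007,0],"delta_rot": [0,0,0],"claw": 0},
    {"delta_pos": [0.019,0.0009,0],"delta_rot": [0,0,0],"claw": 0},
    {"delta_pos": [0.024,0.0011,0],"delta_rot": [0,0,0],"claw": 0},
    {"delta_pos": [0.029,0.0014,0],"delta_rot": [0,0,0],"claw": 0},
    {"delta_pos": [0.034,0.0016,0],"delta_rot": [0,0,0],"claw": 0},
    {"delta_pos": [0.039,0.0018,0],"delta_rot": [0,0,0],"claw": 0},
    {"delta_pos": [0.044,0.0021,0],"delta_rot": [0,0,0],"claw": 0},
    {"delta_pos": [0.049,0.0023,0],"delta_rot": [0,0,0],"claw": 0},
    {"delta_pos": [0.054,0.0025,0],"delta_rot": [0,0,0],"claw": 0},
    {"delta_pos": [0.059,0.0028,0],"delta_rot": [0,0,0],"claw": 0},
    {"delta_pos": [0.064,0.003,0],"delta_rot": [0,0,0],"claw": 0}
  ]
}}

```text
time: 15.23
eef_pos: [0.6221, 0.0751, 0.0416]
tcp_rot: [-0.018, 0.706, 0.016, 0.708]
contact_force: [-0.6, 0.5, 0.4]
opening: -0.005
```

```bash
python3 - <<'E'
from h import *
import cv2
plan([.62,.075,.0415])
cv2.imwrite("pics/s6.png",cv2.resize(ctrl.read_camera("scene")[160:470,130:510],None,fx=1.9,fy=1.9,interpolation=cv2.INTER_CUBIC))
E
```

```text
rot [ 0.0008  0.0006 -0.0003]
rot [-0.001   0.0013  0.9997]
dpos [-0.0021 -0.0001 -0.0001] F [-0.62  0.49  0.41] t 15.2333 q [-0.04  0.43  1.82 -0.    0.89 -1.66]
```

View pics/s6.png

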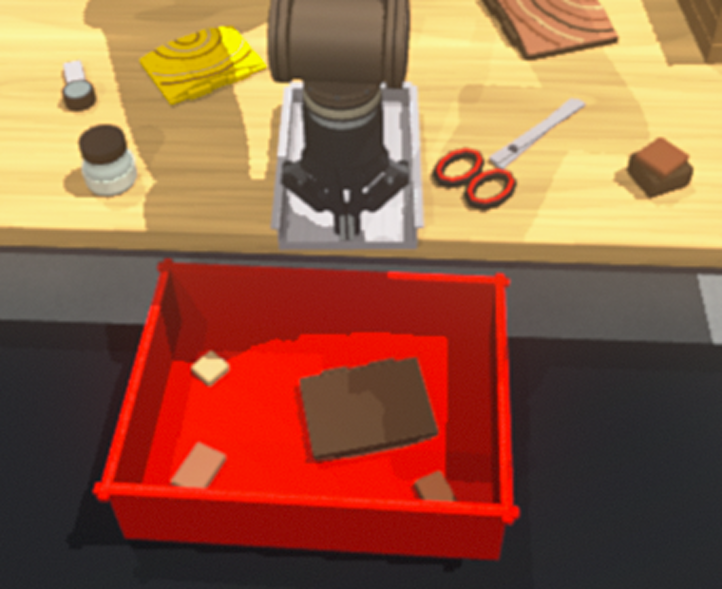

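The slice lies upside down and flat in the bin, at about (368,410). The scissors, jar, lens and rock look untouched. I'll lift clear and hand in.

Request:
{"api": "play_rows", "payload": {
  "targets": [
    {"delta_pos": [0,0,0.03],"delta_rot": [0,0,0],"claw": 0},
    {"delta_pos": [0,0,0.07],"delta_rot": [0,0,0],"claw": 0},
    {"delta_pos": [0,0,0.1],"delta_rot": [0,0,0],"claw": 0},
    {"delta_pos": [0,0,0.12],"delta_rot": [0,0,0],"claw": 0},
    {"delta_pos": [0,0,0.12],"delta_rot": [0,0,0],"claw": 0},
    {"delta_pos": [0,0,0.12],"delta_rot": [0,0,0],"claw": 0},
    {"delta_pos": [0,0,0.12],"delta_rot": [0,0,0],"claw": 0},
    {"delta_pos": [0,0,0.12],"delta_rot": [0,0,0],"claw": 0}
  ]
}}

```text
time: 15.95
eef_pos: [0.6217, 0.0751, 0.1594]
tcp_rot: [-0.018, 0.707, 0.016, 0.707]
contact_force: [0.6, 0.7, -0.5]
opening: -0.001
```

```bash
python3 - <<'E'
from h import *
import cv2
a=ctrl.read_camera("scene");b=ctrl.read_camera("scene");z=cv2.imread("pics/scene0.png")
d=lambda p,q,s:np.abs(p[s].astype(int)-q[s]).mean().round(2)
print("bin still:",d(a,b,np.s_[330:430,200:390]))
for n,s in dict(sciss=np.s_[210:272,358:440],jar=np.s_[225:265,168:204],lens=np.s_[190:220,160:182],rock=np.s_[232:265,458:497]).items(): print(n,d(z,a,s))
print(ctrl.get_state()["contact_force"].round(2),ctrl.get_state()["eef_pos"]); ctrl.sign_off()
E
```

```text
bin still: 1.1
sciss 6.87
jar 17.44
lens 8.55
rock 9.24
[ 0.5   0.29 -0.22] [0.62193582 0.07504536 0.15959129]
the job is handed in; nothing more can be done
```

The scrap slice is off the tray and in the red bin, and the job is handed in. I used about 16 s of the 61 s.

- **Drawing it forward:** I pressed with shut fingers at about 10 N and drew the slice roughly 65 mm along the tray. The highest vertical force I read was 10.5 N, though I only read it at the end of each move.
- **Pushing it off:** I felt for the tray floor behind the slice, raised the tips about 2 mm, and pushed the slice off the front edge. The force along the push read about 1 N or less, close to the sensor noise. That makes the camera view, with the fingers behind the slice and the slice moving, my main sign of contact for step 2.

**Last checks:**
- **Slice:** it lies upside down and flat, well inside the bin, and two pictures in a row showed no motion beyond noise (mean pixel difference 1.1).
- **Arm:** it is about 120 mm clear above the tray with the force at noise level.
- **Scissors, jar, lens and rock:** they looked unmoved in the last picture I viewed. My numeric before/after comparison was not conclusive: the mean pixel differences were 7 to 17, highest at the jar. I put that down to the arm's shadow and did not measure their positions again.

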